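# Lay out two shell inlays on a bass fingerboard

## Task

Slide the clear cover of the inlay case all the way open, pluck the two blue shell blocks out of their pockets one at a time and lay one in each of the two yellow chalk outlines on the fingerboard, flat, centred and in line with the outline, then slide the cover fully shut again. The shell is brittle, so hold it gently and put it down without dropping it; leave the cream blocks in their pockets and do not disturb the glue bottle or the hammer.

Things in the scene. Friction and masses are not known exactly. Their poses are not given: they have to be found in the camera images.
- case: fixed wooden case, 126 (x) x 246 (y) mm, walls 26 mm high. Origin on the bench under the centre of its pocket half (y -58 to +58 mm), z up. Tray face 10 mm above the bench with four pockets 29 x 17 mm, 4 mm deep (floor at 6 mm), centred at x = +-22, y = +-23 mm. The other half (y -58 to -176 mm) is a closed compartment 20 mm high; the open cover parks over it.
- cover (a joint): clear sliding cover of the case, plate 110 x 114 x 4 mm, its top 25 mm above the bench, running between the case walls. 0 = shut over the pockets (starts at 0 to 0.03 m), 0.115 m = fully open; grows as it moves towards the case's -y. About 1.2 N of friction; stays where it is left.
- cover_grip (a point): top centre of the cover's dark wooden grip: a fin 40 (case x) x 10 (case y) x 24 mm high on the middle of the cover. The point is 49 mm above the bench and moves with the cover. Pinch the fin from above across its 10 mm, along the case's y. Axes parallel to the case's.
- blue1: blue sawn shell inlay block, 26 (x) x 14 (y) x 10 (z) mm, 10 to 17 g, origin at the centre of its underside; z up. Starts in one of the four pockets (which one varies), long side along the case's x, standing 6 mm out of it. Brittle: cracks if gripped with over 25 N (5 to 15 N is right) or if dropped (over 12 mm of free fall). May go on either outline.
- blue2: the other blue sawn shell inlay block, 26 (x) x 14 (y) x 10 (z) mm, 10 to 17 g, origin at the centre of its underside; z up. Starts in one of the four pockets (which one varies), long side along the case's x, standing 6 mm out of it. Brittle: cracks if gripped with over 25 N (5 to 15 N is right) or if dropped (over 12 mm of free fall).
- cream1: cream sawn shell inlay block, 26 (x) x 14 (y) x 10 (z) mm, 10 to 17 g, origin at the centre of its underside; z up. Lies in another pocket; leave it there.
- cream2: cream sawn shell inlay block, 26 (x) x 14 (y) x 10 (z) mm, 10 to 17 g, origin at the centre of its underside; z up. Lies in another pocket; leave it there.
- board: fixed dark bass fingerboard on a beam, 592 (x) x 60 mm (y), flat top 38 mm above the bench; origin on the bench midway between the two outlines, x along the board, away from the robot. Frets 1.5 mm high cross it; finished flush grey inlays lie in two other fret spaces. Low teal stops hold its ends.
- mark_a (a point): centre of the yellow chalk outline (rectangle, 31 along the board x 19 mm outside) nearer the robot, on the board's top face, 38 mm above the bench, in a fret space 38 mm long. Axes parallel to the board's: the block's long side goes along x.
- mark_b (a point): centre of the second, alike chalk outline, 73 mm farther along the board, in a fret space 34 mm long. Axes parallel to the board's.
- glue: yellow glue bottle with red cap, 48 mm across, 85 mm high, standing on the bench; origin at the centre of its underside. Bystander.
- hammer: small hammer, 240 mm long, lying on the bench. Bystander.

How it is judged (in metres and radians):
On the way, in this order (a step that is already met when the one before it is completed fails the run):
1. the cover is slid all the way open (past 105 mm) (value of joint cover above 0.105 m), for 0.2 s.
2. one blue block lies released in a chalk outline (((x of blue1 in the frame of mark_a between -0.005 and 0.005 m and y of blue1 in the frame of mark_a between -0.005 and 0.005 m and z of blue1 in the frame of mark_a between -0.002 and 0.002 m and angle between the x axis of blue1 and the x axis of mark_a, either way round below 0.15 rad and angle between blue1's own z axis and vertical below 0.1 rad and contact force between blue1 and the fingers below 0.05 N and linear speed of blue1 below 0.02 m/s) or (x of blue1 in the frame of mark_b between -0.005 and 0.005 m and y of blue1 in the frame of mark_b between -0.005 and 0.005 m and z of blue1 in the frame of mark_b between -0.002 and 0.002 m and angle between the x axis of blue1 and the x axis of mark_b, either way round below 0.15 rad and angle between blue1's own z axis and vertical below 0.1 rad and contact force between blue1 and the fingers below 0.05 N and linear speed of blue1 below 0.02 m/s) or (x of blue2 in the frame of mark_a between -0.005 and 0.005 m and y of blue2 in the frame of mark_a between -0.005 and 0.005 m and z of blue2 in the frame of mark_a between -0.002 and 0.002 m and angle between the x axis of blue2 and the x axis of mark_a, either way round below 0.15 rad and angle between blue2's own z axis and vertical below 0.1 rad and contact force between blue2 and the fingers below 0.05 N and linear speed of blue2 below 0.02 m/s) or (x of blue2 in the frame of mark_b between -0.005 and 0.005 m and y of blue2 in the frame of mark_b between -0.005 and 0.005 m and z of blue2 in the frame of mark_b between -0.002 and 0.002 m and angle between the x axis of blue2 and the x axis of mark_b, either way round below 0.15 rad and angle between blue2's own z axis and vertical below 0.1 rad and contact force between blue2 and the fingers below 0.05 N and linear speed of blue2 below 0.02 m/s))), for 0.2 s.
3. both blue blocks lie released, one in each outline ((((x of blue1 in the frame of mark_a between -0.005 and 0.005 m and y of blue1 in the frame of mark_a between -0.005 and 0.005 m and z of blue1 in the frame of mark_a between -0.002 and 0.002 m and angle between the x axis of blue1 and the x axis of mark_a, either way round below 0.15 rad and angle between blue1's own z axis and vertical below 0.1 rad and contact force between blue1 and the fingers below 0.05 N and linear speed of blue1 below 0.02 m/s) and (x of blue2 in the frame of mark_b between -0.005 and 0.005 m and y of blue2 in the frame of mark_b between -0.005 and 0.005 m and z of blue2 in the frame of mark_b between -0.002 and 0.002 m and angle between the x axis of blue2 and the x axis of mark_b, either way round below 0.15 rad and angle between blue2's own z axis and vertical below 0.1 rad and contact force between blue2 and the fingers below 0.05 N and linear speed of blue2 below 0.02 m/s)) or ((x of blue1 in the frame of mark_b between -0.005 and 0.005 m and y of blue1 in the frame of mark_b between -0.005 and 0.005 m and z of blue1 in the frame of mark_b between -0.002 and 0.002 m and angle between the x axis of blue1 and the x axis of mark_b, either way round below 0.15 rad and angle between blue1's own z axis and vertical below 0.1 rad and contact force between blue1 and the fingers below 0.05 N and linear speed of blue1 below 0.02 m/s) and (x of blue2 in the frame of mark_a between -0.005 and 0.005 m and y of blue2 in the frame of mark_a between -0.005 and 0.005 m and z of blue2 in the frame of mark_a between -0.002 and 0.002 m and angle between the x axis of blue2 and the x axis of mark_a, either way round below 0.15 rad and angle between blue2's own z axis and vertical below 0.1 rad and contact force between blue2 and the fingers below 0.05 N and linear speed of blue2 below 0.02 m/s)))), for 0.2 s.
4. the cover is shut again (value of joint cover below 0.006 m), for 0.2 s.
At the end, for the whole second after the job is handed in: One blue block in each outline: centre within 5 mm along and across, flat on the board (2 mm, 0.1 rad), long side within 0.15 rad of the board, released, at rest; cover shut within 6 mm; cream blocks within 6 mm of where they were ((((x of blue1 in the frame of mark_a between -0.005 and 0.005 m and y of blue1 in the frame of mark_a between -0.005 and 0.005 m and z of blue1 in the frame of mark_a between -0.002 and 0.002 m and angle between the x axis of blue1 and the x axis of mark_a, either way round below 0.15 rad and angle between blue1's own z axis and vertical below 0.1 rad and contact force between blue1 and the fingers below 0.05 N and linear speed of blue1 below 0.02 m/s) and (x of blue2 in the frame of mark_b between -0.005 and 0.005 m and y of blue2 in the frame of mark_b between -0.005 and 0.005 m and z of blue2 in the frame of mark_b between -0.002 and 0.002 m and angle between the x axis of blue2 and the x axis of mark_b, either way round below 0.15 rad and angle between blue2's own z axis and vertical below 0.1 rad and contact force between blue2 and the fingers below 0.05 N and linear speed of blue2 below 0.02 m/s)) or ((x of blue1 in the frame of mark_b between -0.005 and 0.005 m and y of blue1 in the frame of mark_b between -0.005 and 0.005 m and z of blue1 in the frame of mark_b between -0.002 and 0.002 m and angle between the x axis of blue1 and the x axis of mark_b, either way round below 0.15 rad and angle between blue1's own z axis and vertical below 0.1 rad and contact force between blue1 and the fingers below 0.05 N and linear speed of blue1 below 0.02 m/s) and (x of blue2 in the frame of mark_a between -0.005 and 0.005 m and y of blue2 in the frame of mark_a between -0.005 and 0.005 m and z of blue2 in the frame of mark_a between -0.002 and 0.002 m and angle between the x axis of blue2 and the x axis of mark_a, either way round below 0.15 rad and angle between blue2's own z axis and vertical below 0.1 rad and contact force between blue2 and the fingers below 0.05 N and linear speed of blue2 below 0.02 m/s))) and value of joint cover below 0.006 m and distance of each of cream1, cream2 from where it was at the start of the episode below 0.006 m); the robot touches nothing.
It fails at once if a blue block is gripped with more than 25 N (50 N summed over both fingers) (contact force between any of blue1, blue2 and the fingers above 50 N).
It fails at once if a blue block is dropped (falls free at more than 0.5 m/s) ((linear speed of blue1 above 0.5 m/s and contact force between blue1 and the fingers below 0.01 N) or (linear speed of blue2 above 0.5 m/s and contact force between blue2 and the fingers below 0.01 N)).
It fails at once if a cream block leaves its place in its pocket (moves more than 6 mm) (distance of any of cream1, cream2 from where it was at the start of the episode above 0.006 m).
It fails at once if the glue bottle or the hammer is moved more than 20 mm (distance of any of glue, hammer from where it was at the start of the episode above 0.02 m).
It also fails if it takes over 70 s, if anything falls off the work surface, if the arm or the gripper's body presses on something with over 40 N, if the wrist force passes 120 N, or if a joint passes its speed limit or range.

## Robot

A 7-joint arm with a two-finger parallel gripper is mounted at the origin on the work surface. World frame = base frame: x ahead of the robot, y to its left, z up, the work surface at z = 0. Lengths are in mm, angles in rad, forces in N, time in s.
With the tool pointing down it reaches from about 400 to 875 mm from the base axis. Payload 4.4 kg.
Tool frame: the origin (TCP) lies between the finger pads; the fingertips stand 17 mm ahead of it and the grasp point (between the pads) lies 2 mm behind it; z points along the fingers, y is the line along which they close (so a half turn about z gives the same grasp; the last joint's range is limited). The gripper opens to 85 mm and grips with 20 to 120 N. Pads are 22 mm wide; open, the fingers measure 114 mm over their backs; the gripper's body (76 mm by 85 mm) begins 54 mm behind the grasp point. The pads swing forward as they close: fully open they stand 13 mm farther back than shut.
Start: joints at [1.276, 0.628, 0.038, 1.517, -0.027, 0.996, -0.02], TCP at [147.452, -633.068, 248.313] pointing down, gripper open.
Joint ranges: [-3.06, 3.06], [-0.37, 2.12], [-1.25, 1.32], [0.18, 2.47], [-1.1, 4.24], [0.23, 1.98], [-2.94, 2.94]. Speed limits (rad/s): [2.57, 2.57, 3.14, 3.14, 3.14, 3.14, 3.14].

## Interface

Orientations are given as [roll, pitch, yaw] about the fixed x, y, z axes, in that order (R = Rz(yaw) Ry(pitch) Rx(roll)).
In Python, from cell import sensors, get_image, ctrl gives the robot as it stands.
- The arm moves only by the tool send_rows, never from a script. Its argument "series" is a list of rows, each a list of 3 entries, a list of its own where there are three numbers: the finger opening in mm, from 0 to 85.4, then the shift along the world's x, y, z in units of 60 mm (1.0 is 60 mm), then the turn, a rotation vector about the world's x, y, z in units of 5 degrees (1.0 is 5 degrees). A call has 1 to 8 rows; each row shifts and turns the commanded pose from where the row before left it; what a row does not reach is not made up. A row lasts 1/8 s, in which the tool goes at most 62.5 mm and 10.7 degrees, less where a joint would pass 70% of its speed; a pose out of reach is approached as far as the arm can. A call is refused whole if a number of a shift passes 1 or a number of a turn 1, either way. A call with a gripper value outside its range is refused whole. The fingers move at their own pace and stop on an object; the grip force is fixed at half the most. Time passes only in rows, so rows that do not move let the fingers close. It gives the time, the measured TCP pose, the force, the opening and the grip force at its end, in the units of the state.
- sensors.read_state(): the state, without advancing time (a new reading comes with each control period).
- get_image(name): name is "scene" or "top" or "wrist"; returns a dict with "img" (480x640x3 uint8, red, green, blue), "depth" (480x640 float32, mm along the optical axis (not along the pixel's ray), 0 where there is no reading), "vfov" (degrees; the focal length in pixels is half the picture's height over the tangent of half this angle, whatever the lens; pixels are square), "cx", "cy" (the principal point, pixels), "k1" (the pictures are not rectified: a ray, as slopes to the right and down, at radius r is drawn at 1 + k1 r^2 times it, then the intrinsics apply), "world_to_cam" (4x4, takes a point from world to camera coordinates). Camera axes: x right, y down, z forward; pixel columns grow to the right and rows downward; lengths in mm; the calibration is good to about 2 mm. A picture is of the moment at which its call begins.
- ctrl.finish_job(): hands the job in; it is judged then, once.
The state is a dict: "clock": time; "qpos": joint angles; "qd": joint speeds; "tau": joint torques, N m; "eef_pos": TCP position; "tool_rot": TCP orientation; "force": force on the tool from outside, world axes, zero at the start; "torque": the same for the moment, N m; "width": finger opening in mm; "gripper_force": force on a finger pad.
Only numpy, scipy, OpenCV 4.12 (cv2) and the standard library are available. Lean on these libraries where they do the work, as an engineer would, in place of code of your own. Each camera call takes 0.05 s, during which the arm holds its last target. There are 200 camera calls.

## Working session

There is one attempt and no reset: what is moved stays moved. The work goes in short steps, Python scripts to look and compute and a tool call to move; the robot and the scene stay as the last step left them, time stands still between calls to the robot, and variables do not carry over. Pictures are saved under pics/ and viewed, at most 10 in all, crops included, and the job is handed in when it is done.

Besides the shell and the picture viewer there is one more tool, called as name([rows], argument=value, ...), one row to a line, values as JSON. send_rows: Moves the arm, as the interface text tells. Its arguments: {"type":"object","properties":{"series":{"type":"array"}},"required":["series"]}

```bash
mkdir -p pics
cat > h.py <<'E'
import numpy as np, cv2
from cell import sensors, get_image, ctrl
def save(name,fn):
    d=get_image(name); cv2.imwrite('pics/'+fn,d['img'][:,:,::-1]); np.savez('pics/'+fn[:-4]+'.npz',**d); return d
def K(d):
    f=240/np.tan(np.radians(d['vfov'])/2); return f
def toplane(d,uv,z):
    f=K(d); uv=np.atleast_2d(np.array(uv,float)); M=np.array(d['world_to_cam']); R=M[:3,:3]; t=M[:3,3]
    c=-R.T@t; p=np.c_[(uv[:,0]-d['cx'])/f,(uv[:,1]-d['cy'])/f]; q=p.copy()
    for _ in range(20): q=p/(1+d['k1']*(q**2).sum(1))[:,None]
    w=np.c_[q,np.ones(len(q))]@R
    return c+w*((z-c[2])/w[:,2])[:,None]
def topix(d,P):
    M=np.array(d['world_to_cam']); X=np.atleast_2d(P)@M[:3,:3].T+M[:3,3]; q=X[:,:2]/X[:,2:]
    q=q*(1+d['k1']*(q**2).sum(1))[:,None]; return q*K(d)+[d['cx'],d['cy']]
E
python3 - <<'E'
from h import *
for n in('top','scene','wrist'):
    d=save(n,n+'0.png'); M=d['world_to_cam']; print(n,d['vfov'],d['k1'],-M[:3,:3].T@M[:3,3])
print(sensors.read_state())
E
```

```text
top 49.32661153529441 -0.005947521866475842 [510.62886939 102.38792311 951.7738322 ]
scene 56.719445560636984 -0.04119643408743758 [1097.4810508   119.68880985  601.4542709 ]
wrist 71.64048806478151 -0.021149445242915853 [ 221.15612889 -616.76952592  372.86198565]
{'clock': 0.15, 'qpos': array([ 1.27616209,  0.62914801,  0.03845525,  1.51810117, -0.02699756,
        0.99630824, -0.01999545]), 'qd': array([ 9.84147444e-05, -3.48621094e-03,  6.43389068e-04, -3.50627453e-03,
        2.22366052e-03,  1.13021443e-03, -4.26347799e-04]), 'tau': array([ 1.60088097e-03, -5.63803589e+01,  1.22759443e+00, -1.93654096e+01,
        1.11164668e-02,  7.36292655e-03,  6.61024600e-06]), 'eef_pos': array([ 147.37721999, -632.62580536,  247.60302918]), 'tool_rot': array([-3.14014595e+00,  1.29130004e-05,  2.28835412e-01]), 'force': array([ 0.16674737,  0.65781816, -0.64153018]), 'torque': array([-0.06774962, -0.00806244,  0.04309457]), 'gripper_force': 0.0, 'width': 85.5431516798884}
```

View pics/top0.png

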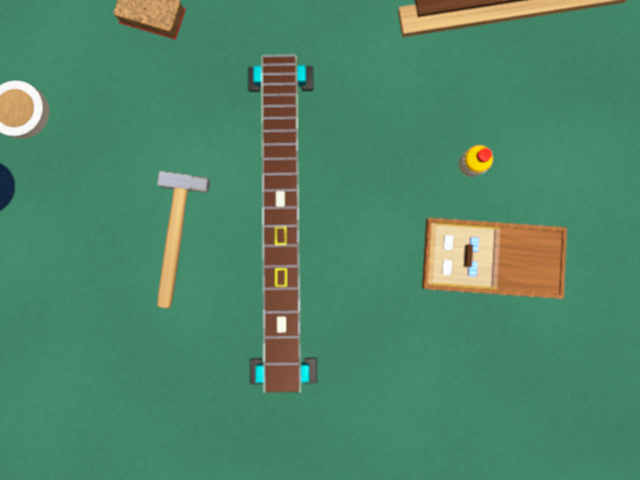

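View pics/scene0.png

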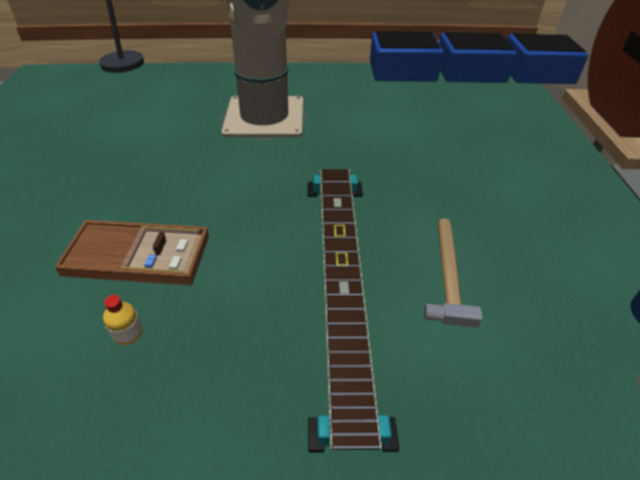

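The top view has up = +x and left = +y. The case corners are near (427,219), (567,228), (564,297) and (423,291). The blue blocks are at (474,243) and (473,268), the grip at (468,256), and the outlines at (281,236) and (281,277). The glue bottle at (478,158) and the hammer on the left are both out of the way.

```bash
cat > m.py <<'E'
from h import *
import sys
def meas(d,verbose=1):
    img=d['img']; hsv=cv2.cvtColor(img,cv2.COLOR_RGB2HSV); out={}
    def comps(mask,amin,z,box):
        m=np.zeros_like(mask); x0,y0,x1,y1=box; m[y0:y1,x0:x1]=mask[y0:y1,x0:x1]
        cs,_=cv2.findContours(m,cv2.RETR_EXTERNAL,cv2.CHAIN_APPROX_NONE); r=[]
        for c in cs:
            if cv2.contourArea(c)<amin: continue
            w=toplane(d,c[:,0,:],z)[:,:2].astype(np.float32); (cx,cy),(a,b),an=cv2.minAreaRect(w)
            r.append((round(cx,1),round(cy,1),round(a,1),round(b,1),round(an,1)))
        return r
    y=cv2.inRange(hsv,(22,120,120),(35,255,255)); print('marks',comps(y,40,38,(230,150,330,330)))
    b=cv2.inRange(hsv,(95,60,120),(125,255,255)); print('blue',comps(b,10,16,(240,150,600,330)))
    w=cv2.inRange(hsv,(0,0,190),(180,45,255)); print('white',comps(w,20,16,(425,220,510,300)))
    g=cv2.inRange(hsv,(40,80,40),(95,255,255)); print('case',comps(255-g,2000,26,(400,205,600,310)))
    print('board',comps(255-g,2000,38,(255,86,312,356)))
    k=cv2.inRange(hsv,(0,0,0),(180,255,90)); print('grip',comps(k&~g,10,49,(430,225,560,292)))
if __name__=='__main__':
    d=save('top',sys.argv[1]); meas(d)
    x=img=cv2.resize(d['img'][205:310,415:575],None,fx=5,fy=5,interpolation=cv2.INTER_CUBIC); cv2.imwrite('pics/c_'+sys.argv[1],x[:,:,::-1])
E
python3 m.py t1.png
```

```text
marks [(490.2, 177.6, 22.7, 31.4, 89.8), (562.7, 178.3, 21.0, 29.9, 89.8)]
blue [(502.6, -163.6, 12.5, 23.3, 88.8), (545.5, -166.3, 12.5, 23.4, 88.7)]
white [(506.4, -117.3, 16.1, 26.8, 88.9), (549.4, -121.7, 16.1, 27.0, 88.9)]
case [(521.8, -200.3, 252.2, 130.1, 85.6)]
board [(592.5, 178.3, 476.2, 75.7, 1.5)]
grip [(525.3, -143.5, 3.5, 32.8, 88.8)]
```

View pics/c_t1.png

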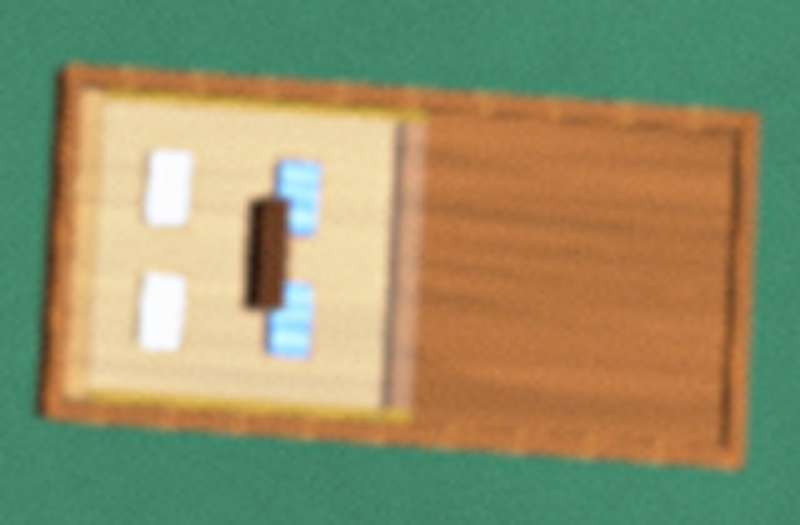

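Run:
```python
from h import *
d=dict(np.load('pics/t1.npz'))
print('fin right top / left base',toplane(d,[415+289/5,205+255/5],49),toplane(d,[415+247/5,205+253/5],25))
print('glue',toplane(d,[484,156],85))
c=415+np.array([65,755,742,42])/5; r=205+np.array([66,112,468,416])/5
P=toplane(d,np.c_[c,r],26)[:,:2]; print(P,P.mean(0)); v=(P[0]+P[3]-P[1]-P[2]);print(np.degrees(np.arctan2(-v[0],v[1])))
```

```text
fin right top / left base [[ 524.38411681 -155.2116216    49.        ]] [[ 525.55658916 -147.20575054   25.        ]]
glue [[ 690.93417328 -167.37160722   85.        ]]
[[ 592.35017218  -83.72221721]
 [ 574.33152356 -328.20828052]
 [ 448.68065596 -319.7159473 ]
 [ 468.56337155  -73.47607422]] [ 520.98143081 -201.28062981]
-4.416488682597664
```

send_rows([
  [40,[0.5,0.8,0],[0,0,-1]],
  [40,[0.5,0.8,0],[0,0,-1]],
  [40,[0.5,0.8,0],[0,0,-1]],
  [40,[0.5,0.8,0],[0,0,-0.5]],
  [40,[0.6,0.8,0],[0,0,0]],
  [40,[0.6,0.8,0],[0,0,0]],
  [40,[0.6,0.8,0],[0,0,0]],
  [40,[0.6,0.8,0],[0,0,0]],
])

```text
clock: 1.2
eef_pos: [412.5, -247.5, 248.5]
tool_rot: [3.141, -0.001, -0.077]
force: [0.8, -1.1, -0.3]
width: 40.1
gripper_force: 0.0
```

send_rows([
  [40,[0.6,0.5,0],[0,0,0]],
  [40,[0.6,0.5,0],[0,0,0]],
  [40,[0.6,0.5,-0.5],[0,0,0]],
  [40,[0.1,0.1,-0.9],[0,0,0]],
  [40,[0,0,-0.6],[0,0,0]],
  [40,[0,0,0],[0,0,0]],
])

```text
clock: 1.95
eef_pos: [523.4, -152.3, 125.9]
tool_rot: [-3.141, 0.006, -0.076]
force: [-0.2, -0.7, 0.3]
width: 39.9
gripper_force: 0.0
```

Run:
```python
from h import *
s=sensors.read_state(); print(s['eef_pos'],s['tool_rot'])
d=save('wrist','w1.png'); print(topix(d,[[525,-151,49],s['eef_pos']]))
```

```text
[ 523.40411911 -152.3416464   125.94320988] [-3.14060417  0.00615419 -0.07626018]
[[315.62157043 257.0472367 ]
 [316.68857427 323.00743823]]
```

View pics/w1.png

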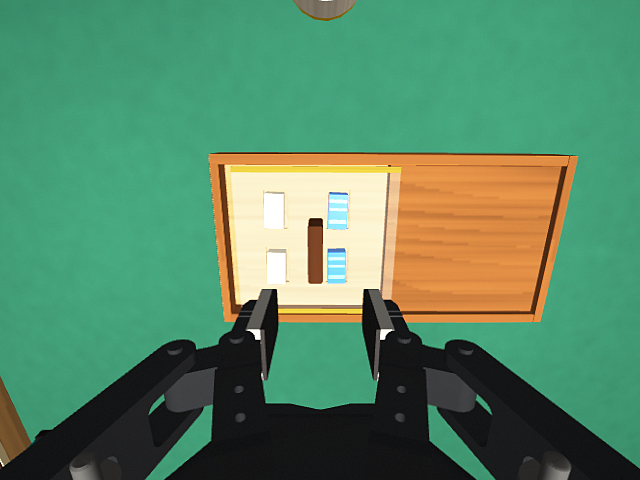

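The wrist view shows the fin top centred near (315,255), against a predicted (316,257), so the estimate holds. The blue blocks are at (338,210) and (337,265). Next I descend and pinch the fin.

send_rows([
  [40,[0.03,0.02,-0.5],[0,0,0]],
  [40,[0,0,-0.5],[0,0,0]],
  [40,[0,0,-0.3],[0,0,0]],
  [20,[0,0,0],[0,0,0]],
  [13,[0,0,0],[0,0,0]],
  [9.5,[0,0,0],[0,0,0]],
  [9.5,[0,0,0],[0,0,0]],
])

```text
clock: 2.88
eef_pos: [528.0, -151.9, 51.5]
tool_rot: [3.142, -0.002, -0.077]
force: [0.4, 1.1, 6.5]
width: 9.7
gripper_force: 11.0
```

send_rows([
  [9,[0,0,0],[0,0,0]],
  [9,[0,0,0],[0,0,0]],
])

```text
clock: 3.12
eef_pos: [528.1, -151.9, 51.6]
tool_rot: [3.141, -0.002, -0.077]
force: [-1.0, 0.8, 7.1]
width: 9.6
gripper_force: 21.0
```

send_rows([
  [9,[-0.012,-0.15,0],[0,0,0]],
  [9,[-0.023,-0.3,0],[0,0,0]],
  [9,[-0.023,-0.3,0],[0,0,0]],
  [9,[-0.023,-0.3,0],[0,0,0]],
  [9,[-0.023,-0.3,0],[0,0,0]],
  [9,[-0.023,-0.3,0],[0,0,0]],
  [9,[-0.008,-0.1,0],[0,0,0]],
  [9,[0,0,0],[0,0,0]],
])

```text
clock: 4.12
eef_pos: [519.7, -257.2, 51.6]
tool_rot: [3.141, -0.002, -0.077]
force: [-1.7, 0.4, 8.0]
width: 9.5
gripper_force: 21.4
```

send_rows([
  [9,[-0.003,-0.04,0],[0,0,0]],
  [9,[-0.003,-0.04,0],[0,0,0]],
  [9,[0,0,0],[0,0,0]],
])

```text
clock: 4.5
eef_pos: [519.7, -257.4, 51.5]
tool_rot: [-3.137, -0.0, -0.074]
force: [-0.9, 9.3, 11.6]
width: 9.4
gripper_force: 21.8
```

send_rows([
  [9,[0.005,0.07,0],[0,0,0]],
  [20,[0,0,0],[0,0,0]],
  [26,[0,0,0],[0,0,0]],
  [26,[0,0,0.5],[0,0,0]],
  [26,[0,0,0.8],[0,0,0]],
  [26,[0,0.5,0],[0,0,0]],
  [26,[0,0,0],[0,0,0]],
])

```text
clock: 5.38
eef_pos: [519.5, -224.9, 128.7]
tool_rot: [-3.14, -0.0, -0.073]
force: [-0.8, 0.4, 0.0]
width: 26.2
gripper_force: 0.0
```

```bash
python3 m.py t2.png
python3 - <<'E'
from h import *
s=sensors.read_state(); print(s['eef_pos'],s['tool_rot'],s['force'])
d=save('wrist','w2.png')
hsv=cv2.cvtColor(d['img'],cv2.COLOR_RGB2HSV)
for n,m in(('blue',cv2.inRange(hsv,(95,60,120),(125,255,255))),('white',cv2.inRange(hsv,(0,0,200),(180,40,255)))):
    m=cv2.morphologyEx(m,cv2.MORPH_CLOSE,np.ones((3,3)))
    for c in cv2.findContours(m,0,1)[0]:
        if cv2.contourArea(c)>150:
            w=toplane(d,c[:,0,:],16)[:,:2].astype(np.float32); print(n,cv2.boundingRect(c),np.round(np.r_[sum(map(list,cv2.minAreaRect(w)[:2]),[]),cv2.minAreaRect(w)[2]],1))
E
```

```text
marks [(490.2, 177.6, 22.7, 31.4, 89.8), (562.7, 178.3, 21.0, 29.9, 89.8)]
blue [(502.6, -162.7, 14.3, 23.4, 88.7), (546.3, -167.2, 14.3, 25.2, 88.8)]
white [(505.6, -118.1, 14.3, 25.1, 88.9), (550.3, -120.8, 14.3, 25.3, 88.9)]
case [(520.9, -229.0, 314.6, 143.6, 89.2)]
board [(592.5, 178.3, 476.2, 75.7, 1.5)]
grip [(514.4, -228.6, 5.2, 8.7, 88.5), (525.7, -220.3, 5.2, 27.6, 88.5), (523.5, -301.3, 5.2, 44.8, 88.3), (522.8, -271.1, 65.5, 89.7, 88.3)]
[ 519.11389576 -226.5967911   128.28580075] [-3.14119493e+00  2.35176136e-04 -7.48340584e-02] [ 0.83687328 -0.59689851 -0.2273048 ]
blue (230, 253, 22, 32) [ 503.1 -165.6   15.3   25.7   85.8]
blue (226, 194, 22, 37) [ 546.9 -169.    15.2   27.    82. ]
white (170, 254, 21, 31) [ 506.1 -118.9   13.7   25.4   83.7]
white (162, 196, 22, 35) [ 550.2 -122.2   13.7   25.5   83.8]
```

View pics/w2.png

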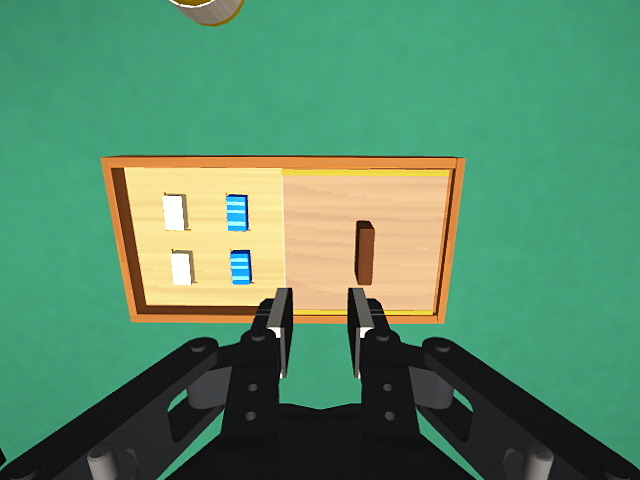

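The cover is fully open, with the fin now at (365,250). The blue blocks are clear at (237,212) and (240,267), and the creams are undisturbed. I go for the far blue block, at about (546,-167).

send_rows([
  [22,[0.2,0.5,0],[0,0,0]],
  [22,[0.25,0.5,-0.3],[0,0,0]],
  [22,[0,0,-0.5],[0,0,0]],
  [22,[0,0,-0.4],[0,0,0]],
  [22,[0,0,0],[0,0,0]],
])

```text
clock: 6.1
eef_pos: [544.3, -168.1, 54.2]
tool_rot: [-3.142, 0.005, -0.078]
force: [-0.6, 0.2, 0.3]
width: 21.9
gripper_force: 0.0
```

```bash
cat > blue.py <<'E'
from h import *
import sys
for i in range(3):
    s=sensors.read_state(); print(s['eef_pos'].round(1),s['tool_rot'].round(3),s['force'].round(1))
    d=get_image('wrist')
d=save('wrist',sys.argv[1]); z=float(sys.argv[2]); hsv=cv2.cvtColor(d['img'],cv2.COLOR_RGB2HSV)
m=cv2.inRange(hsv,(95,60,60),(125,255,255)); m=cv2.morphologyEx(m,cv2.MORPH_CLOSE,np.ones((5,5)))
for c in cv2.findContours(m,0,1)[0]:
    if cv2.contourArea(c)>150:
        w=toplane(d,c[:,0,:],z)[:,:2].astype(np.float32); a=cv2.minAreaRect(w); print('blue',cv2.boundingRect(c),np.round(a[0],1),np.round(a[1],1),round(a[2],1))
E
python3 blue.py w3.png 16
```

```text
[ 544.3 -168.1   54.2] [-3.142  0.005 -0.078] [-0.6  0.2  0.3]
[ 545.3 -168.4   55.4] [ 3.141e+00  2.000e-03 -7.800e-02] [0.9 0.1 1. ]
[ 546.1 -168.5   56.3] [ 3.141  0.    -0.078] [-0.7 -0.1  0. ]
blue (305, 325, 25, 45) [ 505.7 -164.9] [14.3 30. ] 85.6
blue (304, 256, 27, 49) [ 548.1 -168.3] [13.9 28.7] 84.1
```

View pics/w3.png

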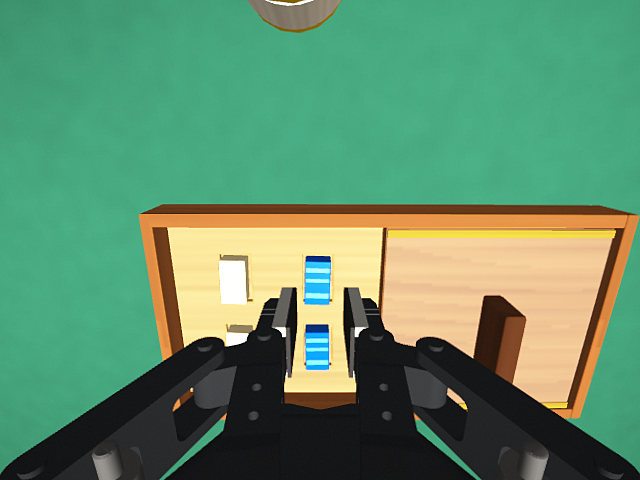

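The far blue block is at (318,280), centred between the pads, so I descend and grip it gently.

send_rows([
  [22,[0.01,0,-0.25],[0,0,0]],
  [22,[0,0,-0.2],[0,0,0]],
  [20,[0,0,0],[0,0,0]],
  [18,[0,0,0],[0,0,0]],
  [16,[0,0,0],[0,0,0]],
])

```text
clock: 6.92
eef_pos: [546.8, -167.5, 29.5]
tool_rot: [3.142, -0.0, -0.077]
force: [0.3, 0.1, 0.6]
width: 15.5
gripper_force: 0.0
```

send_rows([
  [14.5,[0,0,-0.01],[0,0,0]],
  [13.8,[0,0,0],[0,0,0]],
  [13.5,[0,0,0],[0,0,0]],
  [13.5,[0,0,0],[0,0,0]],
])

```text
clock: 7.42
eef_pos: [546.8, -167.5, 28.9]
tool_rot: [3.142, -0.0, -0.077]
force: [0.2, 0.4, 1.9]
width: 13.6
gripper_force: 7.7
```

send_rows([
  [13.4,[0,0,0.1],[0,0,0]],
  [13.4,[0,0,0.3],[0,0,0]],
  [13.4,[0,0,0.5],[0,0,0]],
  [13.4,[0,0,0.45],[0,0,0]],
  [13.4,[0,0.3,0],[0,0,0]],
  [13.4,[0,0.6,0],[0,0,0.3]],
  [13.4,[0,0.8,0],[0,0,0.4]],
  [13.4,[0,0.8,0],[0,0,0.29]],
])

```text
clock: 8.43
eef_pos: [546.0, -15.1, 109.6]
tool_rot: [-3.141, 0.001, 0.011]
force: [1.3, 0.6, -0.5]
width: 13.4
gripper_force: 9.0
```

send_rows([
  [13.4,[0.05,0.8,0],[0,0,0]],
  [13.4,[0.1,0.8,0],[0,0,0]],
  [13.4,[0.1,0.8,0],[0,0,0]],
  [13.4,[0,0.6,0],[0,0,0]],
  [13.4,[0,0.2,-0.1],[0,0,0]],
  [13.4,[0,0,-0.1],[0,0,0]],
  [13.4,[0,0,0],[0,0,0]],
])

```text
clock: 9.3
eef_pos: [561.1, 172.0, 96.8]
tool_rot: [3.139, 0.002, 0.007]
force: [-0.2, -0.4, -0.2]
width: 13.5
gripper_force: 9.0
```

```bash
python3 blue.py w4.png 95; python3 m.py t3.png|head -2; python3 -c "
from h import *
d=dict(np.load('pics/w4.npz')); hsv=cv2.cvtColor(d['img'],cv2.COLOR_RGB2HSV)
m=cv2.inRange(hsv,(22,120,100),(35,255,255))
for c in cv2.findContours(m,0,1)[0]:
    if cv2.contourArea(c)>100:
        w=toplane(d,c[:,0,:],38)[:,:2].astype(np.float32); print(cv2.boundingRect(c),cv2.minAreaRect(w))
"
```

```text
[561.1 172.   96.8] [3.139e+00 2.000e-03 7.000e-03] [-0.2 -0.4 -0.2]
[561.5 172.   97.3] [3.14e+00 1.00e-03 7.00e-03] [0.5 0.2 0.5]
[561.8 172.3  97.6] [3.14  0.    0.007] [ 0.3 -0.7  1.2]
blue (305, 276, 31, 57) [569.1 171.3] [26.8 13.1] 0.4
marks []
blue [(502.6, -162.7, 14.3, 23.4, 88.7)]
(297, 349, 30, 41) ((490.4701843261719, 176.3865203857422), (19.052892684936523, 32.348060607910156), 89.03317260742188)
(294, 243, 33, 45) ((564.7193603515625, 177.2548828125), (28.152082443237305, 19.371572494506836), 0.41005781292915344)
(19, 118, 33, 290) ((551.4386596679688, 346.0090637207031), (3.8179073333740234, 194.62869262695312), 80.77175903320312)
```

View pics/w4.png

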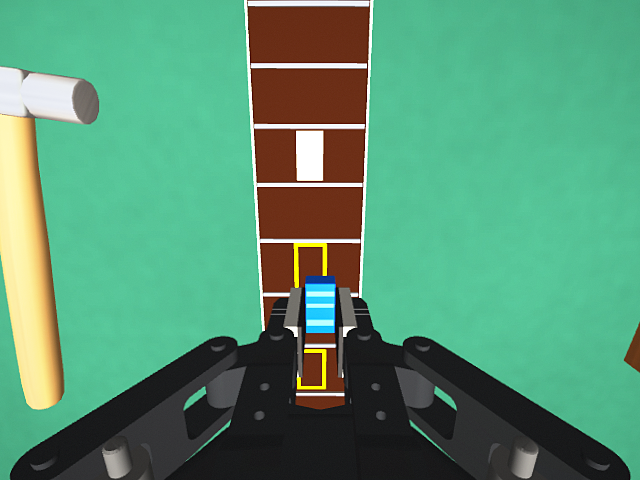

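The block is held squarely at (320,305) and mark_b's outline is just beyond it, starting at row 243. Mark_a is at (312,369). Next I work out the block's offset in the hand.

```bash
python3 -c "
from h import *
d=dict(np.load('pics/w4.npz'))
hsv=cv2.cvtColor(d['img'],cv2.COLOR_RGB2HSV); print(hsv[272:336,320,2])
print(toplane(d,[[305,308],[335.5,308],[320,284],[320,333]],84.7).round(1))
print(topix(d,[[575,177.5,38]]))"
```

```text
[107 108 111  83 149 142 137 138 140 137 133 220 255 255 255 255 255 255
 255 255 255 255 255 255 255 255 255 255 255 255 255 255 255 255 255 255
 255 255 255 255 255 255 255 255 255 255 255 255 255 255 255 255 255 255
 255 255 255 255 255 255 255 101 115 110]
[[561.9 178.2  84.7]
 [562.  164.   84.7]
 [574.1 171.3  84.7]
 [548.5 171.1  84.7]]
[[309.38666267 249.15309495]]
```

send_rows([
  [13.4,[0.03,0.1,0],[0,0,0]],
  [13.4,[0,0,-0.3],[0,0,0]],
  [13.4,[0,0,-0.2],[0,0,0]],
  [13.4,[0,0,-0.04],[0,0,0]],
  [13.4,[0,0,0],[0,0,0]],
  [13.4,[0,0,0],[0,0,0]],
  [13.4,[0,0,0],[0,0,0]],
])

```text
clock: 10.42
eef_pos: [563.8, 180.6, 65.7]
tool_rot: [-3.141, -0.001, 0.01]
force: [-0.7, -0.3, -0.2]
width: 13.6
gripper_force: 9.0
```

```bash
cat > rel.py <<'E'
from h import *
import sys
d=save('wrist',sys.argv[1]); s=sensors.read_state(); print(s['eef_pos'].round(1)); zt=s['eef_pos'][2]-12.9
hsv=cv2.cvtColor(d['img'],cv2.COLOR_RGB2HSV)
m=cv2.inRange(hsv,(85,60,180),(125,255,255)); m=cv2.morphologyEx(m,cv2.MORPH_CLOSE,np.ones((5,5)))
c=max(cv2.findContours(m,0,1)[0],key=cv2.contourArea); x,y,w,h=cv2.boundingRect(c); print((x,y,w,h))
P=toplane(d,[[x,y+h/2],[x+w,y+h/2],[x+w/2,y],[x+w/2,y+h]],zt); print('block x',P[2:,0].round(1),P[2:,0].mean().round(1),'y',P[:2,1].round(1),P[:2,1].mean().round(1))
m=cv2.inRange(hsv,(22,120,100),(35,255,255)); m[:,:200]=0; m[:,450:]=0
for c in cv2.findContours(m,0,1)[0]:
    if cv2.contourArea(c)>20:
        w=toplane(d,c[:,0,:],38)[:,:2]; print('mark',cv2.boundingRect(c),'x',w[:,0].min().round(1),w[:,0].max().round(1),'y',w[:,1].min().round(1),w[:,1].max().round(1))
E
python3 rel.py w5.png
```

```text
[563.7 180.6  65.7]
(305, 283, 31, 50)
block x [576.5 550.5] 563.5 y [186.2 171.8] 179.0
mark (306, 387, 35, 21) x 491.9 506.2 y 167.0 186.5
mark (305, 267, 40, 21) x 567.7 578.5 y 167.2 186.8
```

View pics/w5.png

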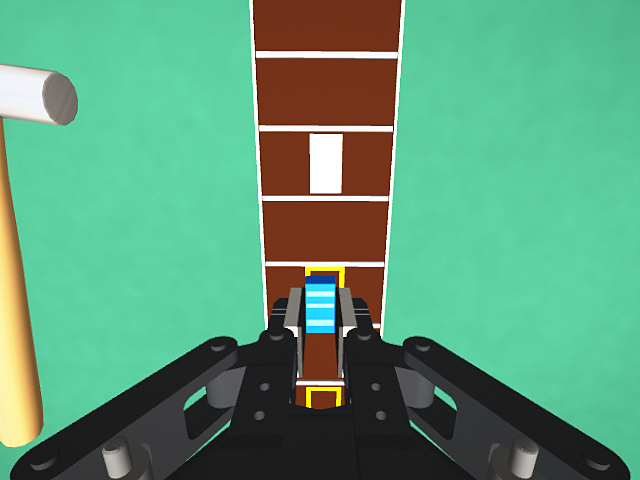

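The block at (320,308) is about 2 mm left of the outline at (325,267), which shows on both sides. I shift y by -2 mm and lower.

send_rows([
  [13.4,[0,-0.033,0],[0,0,0]],
  [13.4,[0,0,-0.03],[0,0,0]],
  [13.4,[0,0,-0.03],[0,0,0]],
  [13.4,[0,0,0],[0,0,0]],
  [13.4,[0,0,0],[0,0,0]],
])

```text
clock: 11.1
eef_pos: [563.5, 178.6, 61.7]
tool_rot: [3.142, -0.0, 0.01]
force: [0.0, 1.3, -1.0]
width: 13.6
gripper_force: 9.0
```

send_rows([
  [13.4,[0,0,-0.015],[0,0,0]],
  [13.4,[0,0,0],[0,0,0]],
  [13.4,[0,0,0],[0,0,0]],
])

```text
clock: 11.48
eef_pos: [563.6, 178.6, 60.9]
tool_rot: [-3.142, -0.0, 0.01]
force: [0.0, 0.5, 2.0]
width: 13.4
gripper_force: 9.1
```

send_rows([
  [13.4,[0,0,-0.015],[0,0,0]],
  [13.4,[0,0,0],[0,0,0]],
  [13.4,[0,0,0],[0,0,0]],
])

```text
clock: 11.85
eef_pos: [563.6, 178.6, 60.9]
tool_rot: [-3.141, -0.0, 0.01]
force: [-2.0, 0.1, 8.4]
width: 13.4
gripper_force: 9.8
```

Contact. Now I release slowly and lift.

send_rows([
  [13.8,[0,0,0.01],[0,0,0]],
  [14.5,[0,0,0],[0,0,0]],
  [16,[0,0,0],[0,0,0]],
  [20,[0,0,0],[0,0,0]],
  [22,[0,0,0.1],[0,0,0]],
  [22,[0,0,0.4],[0,0,0]],
  [22,[0,0,0.3],[0,0,0]],
  [22,[0,0,0],[0,0,0]],
])

```text
clock: 12.85
eef_pos: [564.7, 178.9, 110.2]
tool_rot: [-3.14, -0.003, 0.01]
force: [0.7, -0.6, 0.1]
width: 22.1
gripper_force: 0.0
```

```bash
cat > place.py <<'E'
from h import *
import sys
d=save('wrist',sys.argv[1]); s=sensors.read_state(); print(s['eef_pos'].round(1),s['tool_rot'].round(3))
hsv=cv2.cvtColor(d['img'],cv2.COLOR_RGB2HSV)
def rep(n,m,z):
    m[:,:200]=0; m[:,450:]=0
    for c in cv2.findContours(m,0,1)[0]:
        if cv2.contourArea(c)>100: a=cv2.minAreaRect(toplane(d,c[:,0,:],z)[:,:2].astype(np.float32)); print(n,cv2.boundingRect(c),np.round(a[0],1),np.round(a[1],1),round(a[2],1))
m=cv2.inRange(hsv,(85,60,180),(125,255,255)); rep('blue',cv2.morphologyEx(m,cv2.MORPH_CLOSE,np.ones((5,5))),48)
rep('mark',cv2.inRange(hsv,(22,120,100),(35,255,255)),38)
E
python3 place.py w6.png
```

```text
[563.9 178.7 109.2] [-3.141e+00 -2.000e-03  1.000e-02]
blue (309, 251, 24, 40) [563.2 177.3] [25.5 14.2] 0.6
mark (307, 342, 28, 39) [490.6 176.5] [31.7 19.4] 0.6
mark (306, 242, 31, 46) [563.2 176.9] [30.7 19.5] 0.6
```

The first block is placed within 0.5 mm. On to the near blue block.

send_rows([
  [22,[0,-0.5,0],[0,0,0]],
  [22,[-0.1,-0.8,0],[0,0,-0.3]],
  [22,[-0.2,-0.8,0],[0,0,-0.4]],
  [22,[-0.2,-0.8,0],[0,0,-0.3]],
  [22,[-0.2,-0.8,0],[0,0,0]],
  [22,[-0.2,-0.8,0],[0,0,0]],
  [22,[-0.1,-0.7,0],[0,0,0]],
  [22,[-0.02,-0.5,0],[0,0,0]],
])

```text
clock: 13.9
eef_pos: [500.9, -165.7, 107.8]
tool_rot: [3.141, 0.002, -0.08]
force: [1.1, -0.3, -0.5]
width: 22.1
gripper_force: 0.0
```

send_rows([
  [22,[0,0,-0.3],[0,0,0]],
  [22,[0,0,-0.4],[0,0,0]],
  [22,[0,0,-0.18],[0,0,0]],
  [22,[0,0,0],[0,0,0]],
  [22,[0,0,0],[0,0,0]],
  [22,[0,0,0],[0,0,0]],
])

```text
clock: 14.65
eef_pos: [502.8, -163.5, 56.4]
tool_rot: [3.141, -0.001, -0.077]
force: [0.2, -0.8, -0.6]
width: 22.0
gripper_force: 0.0
```

```bash
python3 blue.py w7.png 16
```

```text
[ 502.8 -163.5   56.4] [ 3.141e+00 -1.000e-03 -7.700e-02] [ 0.2 -0.8 -0.6]
[ 502.8 -163.5   56.4] [ 3.141e+00 -1.000e-03 -7.700e-02] [-0.4  0.3  0.7]
[ 502.7 -163.5   56.3] [ 3.141e+00 -1.000e-03 -7.700e-02] [-0.4 -0.  -0.4]
blue (307, 255, 26, 50) [ 504.7 -164.8] [13.8 28.9] 85.6
```

send_rows([
  [22,[0,0,-0.25],[0,0,0]],
  [22,[0,0,-0.2],[0,0,0]],
  [20,[0,0,-0.01],[0,0,0]],
  [18,[0,0,0],[0,0,0]],
  [16,[0,0,0],[0,0,0]],
  [14.5,[0,0,0],[0,0,0]],
])

```text
clock: 15.6
eef_pos: [502.0, -163.3, 27.7]
tool_rot: [-3.141, 0.001, -0.077]
force: [-0.2, 0.3, 1.1]
width: 14.5
gripper_force: 0.0
```

send_rows([
  [13.8,[0,0,0],[0,0,0]],
  [13.5,[0,0,0],[0,0,0]],
  [13.5,[0,0,0],[0,0,0]],
])

```text
clock: 15.98
eef_pos: [502.3, -163.4, 28.1]
tool_rot: [-3.142, -0.0, -0.077]
force: [0.0, 0.2, -0.2]
width: 13.7
gripper_force: 8.0
```

send_rows([
  [13.4,[0,0,0.1],[0,0,0]],
  [13.4,[0,0,0.3],[0,0,0]],
  [13.4,[0,0,0.5],[0,0,0]],
  [13.4,[0,0,0.45],[0,0,0]],
  [13.4,[0,0.3,0],[0,0,0]],
  [13.4,[0,0.6,0],[0,0,0.3]],
  [13.4,[-0.1,0.8,0],[0,0,0.4]],
  [13.4,[-0.1,0.8,0],[0,0,0.3]],
])

```text
clock: 16.98
eef_pos: [489.5, -11.0, 109.0]
tool_rot: [-3.141, 0.001, 0.011]
force: [0.4, 0.0, 0.1]
width: 13.5
gripper_force: 9.6
```

send_rows([
  [13.4,[0,0.8,0],[0,0,0]],
  [13.4,[0,0.8,0],[0,0,0]],
  [13.4,[0,0.8,0],[0,0,0]],
  [13.4,[0,0.58,0],[0,0,0]],
  [13.4,[0,0.2,-0.2],[0,0,0]],
  [13.4,[0,0,-0.3],[0,0,0]],
  [13.4,[0,0,-0.2],[0,0,0]],
  [13.4,[0,0,0],[0,0,0]],
])

```text
clock: 17.98
eef_pos: [489.3, 176.0, 65.9]
tool_rot: [3.14, 0.003, 0.008]
force: [0.2, 0.3, 0.5]
width: 14.0
gripper_force: 9.6
```

send_rows([
  [13.4,[0,0,0],[0,0,0]],
  [13.4,[0,0,0],[0,0,0]],
])

```text
clock: 18.23
eef_pos: [490.7, 177.2, 67.6]
tool_rot: [-3.141, -0.001, 0.009]
force: [0.2, 0.8, -0.1]
width: 13.7
gripper_force: 9.6
```

```bash
sed -i 's/-12.9/-12.1/' rel.py; python3 rel.py w8.png
```

```text
[490.7 177.3  67.6]
(302, 114, 34, 64)
block x [575.3 550.7] 563.0 y [183.7 170.1] 176.9
mark (299, 264, 40, 24) x 493.5 506.3 y 166.9 186.5
mark (297, 108, 45, 72) x 548.1 579.0 y 167.2 186.9
```

View pics/w8.png

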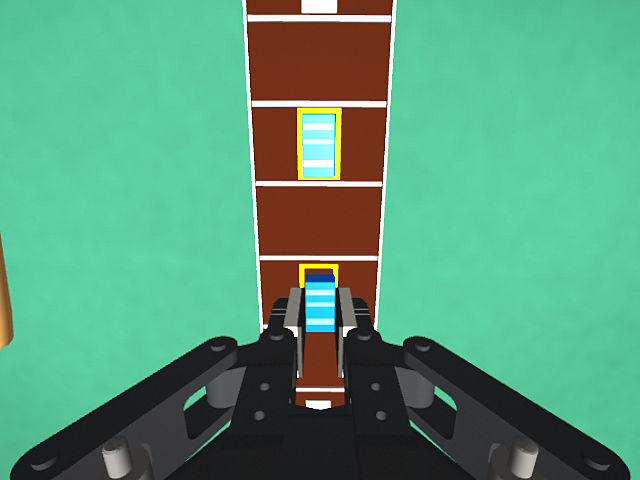

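The first block sits well inside its outline at (319,145). The second is held over mark_a (outline top at (318,270)), about 1 mm off.

send_rows([
  [13.4,[0.007,0.017,-0.04],[0,0,0]],
  [13.4,[0,0,-0.04],[0,0,0]],
  [13.4,[0,0,-0.025],[0,0,0]],
  [13.4,[0,0,0],[0,0,0]],
  [13.4,[0,0,0],[0,0,0]],
])

```text
clock: 18.9
eef_pos: [490.7, 178.4, 60.8]
tool_rot: [3.142, -0.0, 0.01]
force: [-0.3, 0.0, -0.0]
width: 13.6
gripper_force: 9.6
```

send_rows([
  [13.4,[0,0,-0.015],[0,0,0]],
  [13.4,[0,0,0],[0,0,0]],
  [13.4,[0,0,0],[0,0,0]],
])

```text
clock: 19.27
eef_pos: [490.7, 178.4, 59.9]
tool_rot: [3.142, -0.0, 0.01]
force: [0.1, -0.1, -0.3]
width: 13.7
gripper_force: 9.6
```

send_rows([
  [13.4,[0,0,-0.015],[0,0,0]],
  [13.4,[0,0,0],[0,0,0]],
  [13.4,[0,0,0],[0,0,0]],
])

```text
clock: 19.65
eef_pos: [490.8, 178.4, 59.7]
tool_rot: [-3.141, -0.0, 0.01]
force: [-1.3, -0.8, 7.1]
width: 13.4
gripper_force: 10.3
```

send_rows([
  [13.8,[0,0,0.01],[0,0,0]],
  [14.5,[0,0,0],[0,0,0]],
  [16,[0,0,0],[0,0,0]],
  [20,[0,0,0],[0,0,0]],
  [22,[0,0,0.1],[0,0,0]],
  [22,[0,0,0.4],[0,0,0]],
  [22,[0,0,0.4],[0,0,0]],
  [22,[0,0,0],[0,0,0]],
])

```text
clock: 20.65
eef_pos: [492.0, 178.8, 115.4]
tool_rot: [-3.14, -0.004, 0.01]
force: [-0.6, 0.2, -0.7]
width: 22.2
gripper_force: 0.0
```

```bash
python3 place.py w9.png
```

```text
[491.2 178.6 114.4] [-3.141e+00 -2.000e-03  1.000e-02]
blue (310, 246, 23, 39) [492.1 176.9] [25.4 13.7] 0.1
blue (310, 123, 25, 48) [563.  177.1] [25.4 13.6] 0.6
mark (306, 239, 32, 45) [490.9 176.6] [30.6 19.8] 0.6
mark (306, 118, 34, 55) [563.6 176.9] [30.8 19.2] 0.1
```

Both blocks are placed. Now back to the fin to shut the cover.

send_rows([
  [30,[0,-0.47,0],[0,0,0]],
  [30,[0.08,-0.8,0],[0,0,-0.3]],
  [30,[0.1,-0.9,0],[0,0,-0.4]],
  [30,[0.1,-0.9,0],[0,0,-0.3]],
  [30,[0.1,-0.9,0],[0,0,0]],
  [30,[0.1,-0.9,0],[0,0,0]],
  [30,[0,-0.9,0],[0,0,0]],
  [30,[0,-0.8,0],[0,0,0]],
])

```text
clock: 21.7
eef_pos: [518.7, -217.8, 112.6]
tool_rot: [-3.141, 0.001, -0.079]
force: [1.4, -0.5, -0.9]
width: 29.5
gripper_force: 0.0
```

send_rows([
  [30,[0,-0.5,0],[0,0,0]],
  [30,[0,-0.2,0],[0,0,0]],
  [30,[0,0,0],[0,0,0]],
  [30,[0,0,0],[0,0,0]],
  [30,[0,0,0],[0,0,0]],
])

```text
clock: 22.32
eef_pos: [519.9, -256.0, 113.6]
tool_rot: [-3.141, 0.0, -0.075]
force: [-0.8, -0.3, -1.2]
width: 30.3
gripper_force: 0.0
```

send_rows([
  [30,[0,-0.02,-0.4],[0,0,0]],
  [30,[0,0,-0.4],[0,0,0]],
  [30,[0,0,-0.25],[0,0,0]],
  [20,[0,0,0],[0,0,0]],
  [13,[0,0,0],[0,0,0]],
  [9.5,[0,0,0],[0,0,0]],
  [9,[0,0,0],[0,0,0]],
  [9,[0,0,0],[0,0,0]],
])

```text
clock: 23.32
eef_pos: [520.0, -257.4, 51.2]
tool_rot: [-3.14, -0.0, -0.077]
force: [0.7, 6.1, 2.1]
width: 9.5
gripper_force: 20.7
```

send_rows([
  [9,[0.012,0.15,0],[0,0,0]],
  [9,[0.023,0.3,0],[0,0,0]],
  [9,[0.023,0.3,0],[0,0,0]],
  [9,[0.023,0.3,0],[0,0,0]],
  [9,[0.023,0.3,0],[0,0,0]],
  [9,[0.023,0.3,0],[0,0,0]],
  [9,[0.018,0.24,0],[0,0,0]],
  [9,[0,0,0],[0,0,0]],
])

```text
clock: 24.32
eef_pos: [529.0, -143.0, 51.2]
tool_rot: [-3.141, -0.001, -0.075]
force: [0.4, 0.8, 5.5]
width: 9.1
gripper_force: 21.8
```

send_rows([
  [9,[0.003,0.03,0],[0,0,0]],
  [9,[0.003,0.03,0],[0,0,0]],
  [9,[0,0,0],[0,0,0]],
])

```text
clock: 24.7
eef_pos: [529.1, -142.4, 51.2]
tool_rot: [3.14, -0.002, -0.078]
force: [-0.4, -3.8, 4.8]
width: 9.4
gripper_force: 21.7
```

At the shut stop, after about 115 mm of travel. Release and retreat.

send_rows([
  [9,[0,-0.02,0],[0,0,0]],
  [20,[0,0,0],[0,0,0]],
  [30,[0,0,0],[0,0,0]],
  [30,[0,0,0.5],[0,0,0]],
  [30,[0,0,0.8],[0,0,0]],
  [30,[-0.6,-0.3,0.5],[0,0,0]],
  [30,[-0.6,-0.5,0],[0,0,0]],
  [30,[0,-0.8,0],[0,0,0]],
])

```text
clock: 25.7
eef_pos: [453.7, -237.6, 158.8]
tool_rot: [-3.139, 0.003, -0.075]
force: [0.9, 0.0, -0.1]
width: 30.2
gripper_force: 0.0
```

send_rows([
  [30,[-0.3,-0.9,0],[0,0,0]],
  [30,[-0.3,-0.9,0],[0,0,0]],
  [30,[0,0,0],[0,0,0]],
  [30,[0,0,0],[0,0,0]],
])

```text
clock: 26.2
eef_pos: [420.6, -346.1, 158.2]
tool_rot: [-3.14, 0.0, -0.077]
force: [-0.1, 1.5, 0.0]
width: 29.8
gripper_force: 0.0
```

```bash
python3 m.py t9.png; python3 -c "
from h import *
print(sensors.read_state()['eef_pos'])
a=dict(np.load('pics/t9.npz'))['img'];b=dict(np.load('pics/t1.npz'))['img'];print(np.abs(a[140:320,130:220].astype(int)-b[140:320,130:220]).max(),np.abs(a[140:180,455:500].astype(int)-b[140:180,455:500]).max())"
```

```text
marks []
blue [(489.7, 180.3, 14.3, 25.0, 89.8), (564.8, 180.1, 14.4, 25.2, 89.9)]
white [(506.4, -117.3, 16.1, 26.8, 88.9), (550.2, -121.7, 16.1, 25.3, 88.9)]
case [(521.8, -200.3, 252.2, 130.1, 85.6)]
board [(592.5, 178.3, 476.2, 75.8, 1.5)]
grip [(526.2, -136.6, 3.5, 34.5, 88.8)]
[ 421.17088656 -345.3620925   158.28165873]
15 23
```

View pics/t9.png

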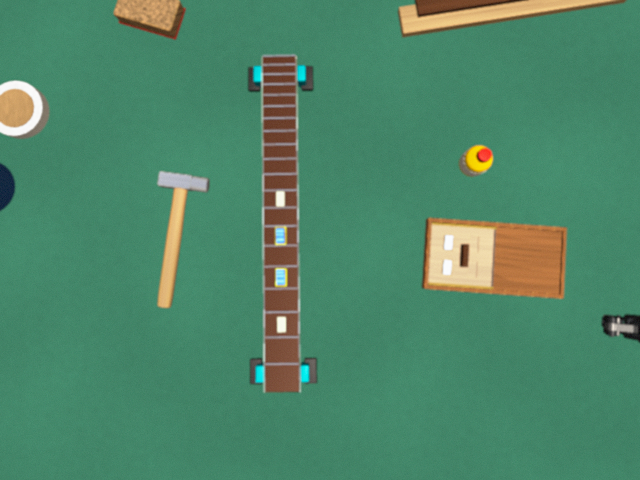

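The blocks lie in the outlines at (281,236) and (281,277). The cover is shut with the fin at (465,255), and the creams, glue and hammer haven't moved. I'm handing in.

```bash
python3 -c "
from cell import ctrl
print(ctrl.finish_job())"
```

```text
the job is handed in; nothing more can be done
None
```

The job is handed in with no verdict returned: both blue blocks lie in their chalk outlines about 1 mm or less off centre, the cover is pushed back to its shut stop, and the creams, glue bottle and hammer look unmoved in the final picture.

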